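Find the high spot of a brake disc with a snap-over gauge

TASK

Push the folded gauge stand over until it snaps upright with its plunger against the rim of the brake disc. Then turn the disc by its studs until the gauge shows the disc's high spot, its highest reading, and leave it standing there for marking. Leave the other things on the bench where they are.

Things in the scene. Friction and masses are not known exactly. Their poses are not given: they have to be found in the camera images.
- rig: Checking rig bolted to the bench (cannot move): dark base bar 440 x 110 x 14 mm with a brake disc on a hub at one end and a sprung folding gauge stand near the other. Origin: middle of the bar's underside. Its +x runs along the bar from the stand to the disc. The disc's axis is at x = 110 mm, the stand's pivot at x = -75 mm, both y = 0.
- disc: Steel brake disc, 200 mm across, rim 70 to 92 mm above the bench; turns either way without limit about its upright axis, staying where left. Origin on the axis at its underside. Its x and y axes, both ways, point at four studs. The rim is round but for one smooth bulge, the high spot, 4 mm high, fading out 35 degrees to either side; where it lies is not told; at the start it is clear of the plunger.
- disc_axis (a point): Point on the disc's axis at the top of its raised middle (136 mm across), 110 mm above the bench.
- stud (a point): Top of one of the disc's four studs (the one on the disc's +x axis), 155 mm above the bench. All are alike: plain upright pins, 14 mm in diameter, 45 mm tall, standing on the raised middle at 50 mm from the axis, 90 degrees apart. The disc is turned by gripping or pushing a stud round (about 3 N).
- stand (a joint): Angle of the sprung stand about its level pivot (rad): 0 = folded, leaning away from the disc, 46 degrees from upright; 0.8 = working stop, upright, plunger on the rim. The spring drives it from its over-centre point near 0.4 to the nearer stop: it resists with up to 1.0 N m (7 N square to the paddle's top, more lower down or at a slant) until somewhat past 0.4, then snaps over by itself.
- stand_pivot (a point): Middle of the stand's pivot axle, 35 mm above the bench. The axle lies along the rig's y axis.
- paddle (a point): Middle of the upper back edge of the stand's paddle, where to push. The stand is a 14 mm thick aluminium post topped by a paddle 64 wide, 40 tall, 14 mm thick. This edge is 145 mm from the pivot along the post and 9 mm behind the post's middle plane: folded, 110 mm behind the pivot and 130 mm above the bench; upright, 180 mm above it. Its back, away from the disc, is free.
- dial (a point): Centre of the dial gauge's round white face (78 mm), on the disc's side of the post; when the stand is upright it faces up, 118 mm above the bench, and the sprung plunger under it points at the disc, 81 mm above the bench.
- needle (a joint): Turn of the dial's black needle (rad), clockwise seen from above; 0 = plunger fully out, needle pointing at the post. 0.5 rad for each mm the plunger is pressed in: about 0.9 with the stand at its working stop on the round part of the rim, rising to about 2.85 with the top of the high spot exactly in front of the plunger.
- tin: Bystander, loose: low round wax tin, 76 mm across, 34 mm high, near the gauge stand. Origin: centre of its underside.
- tape: Bystander, loose: roll of tape lying flat, 90 mm across, 25 mm high, near the gauge stand. Origin: centre of its underside.
- polish: Bystander, loose: white polish bottle, 60 mm across, 170 mm high. Origin: centre of its underside.
- sealant: Bystander, loose: white bottle, 54 mm across, 140 mm high. Origin: centre of its underside.
- cleaner: Bystander, loose: black bottle, 68 mm across, 190 mm high. Origin: centre of its underside.
- pad: Bystander, loose: round buffing pad, 124 mm across, 28 mm high. Origin: centre of its underside.
- brush: Bystander, loose: hand brush lying flat. Origin: centre of its underside.

How it is judged:
By the outcome, as a careful person would: the job done as asked, in the order asked, and still so for the second after the job is handed in, with the robot touching nothing.
It also fails if it takes over 72 s, if anything falls off the work surface, if the arm or the gripper's body presses on something with over 40 N, if the wrist force passes 120 N, or if a joint passes its speed limit or range.

ROBOT

A 7-joint arm with a two-finger parallel gripper is mounted at the origin on the work surface. World frame = base frame: x ahead of the robot, y to its left, z up, the work surface at z = 0. Lengths are in m, angles in rad, forces in N, time in s.
With the tool pointing down it reaches from about 0.35 to 0.9 m from the base axis. Payload 8.1 kg.
Tool frame: the origin (TCP) lies between the finger pads; the fingertips stand 25 mm ahead of it and the grasp point (between the pads) lies 6 mm ahead of it; z points along the fingers, y is the direction in which the jaws open and shut (so a half turn about z gives the same grasp; the last joint's range is limited). The gripper opens to 92 mm and grips with 3 to 60 N. Pads are 19 mm wide; open, the fingers measure 130 mm over their backs; the gripper's body (75 mm by 190 mm) begins 47 mm behind the grasp point.
Start: joints at [-1.435, 0.434, 0.025, 1.573, -0.012, 1.134, -0.075], TCP at [0.148, 0.607, 0.252] pointing down, gripper open.
Joint ranges: [-2.62, 2.62], [-0.44, 2.09], [-1.27, 1.32], [0.08, 2.57], [-1.32, 4.46], [0.12, 2], [-2.74, 2.74]. Speed limits (rad/s): [2.22, 2.22, 3.01, 3.01, 3.14, 3.14, 3.14].

INTERFACE

Orientations are given as a rotation vector (axis times angle).
In Python, from cell import * gives the robot as it stands.
- The arm moves only by the shell command python3 -m jog 'ROWS' [FORCE]. ROWS is JSON, one flat list of numbers, 5 for each row, row after row: the finger opening in mm, from 0 to 91.8, then the shift along the tool's x, y, z in units of 40 mm (1.0 is 40 mm), then the turn about the tool's z in units of 6 degrees (1.0 is 6 degrees). A call has 1 to 20 rows; each row shifts and turns the pose as measured when the row begins, along the tool's axes as they then stand; what a row does not reach is not made up. A row lasts 1/12 s, in which the tool goes at most 41.7 mm and 7.16 degrees, less where a joint would pass 70% of its speed; a pose out of reach is approached as far as the arm can. A call is refused whole if a number of a shift passes 1 or a number of a turn 1, either way. A call with a gripper value outside its range is refused whole. The fingers move at their own pace and stop on an object; FORCE is the grip in N (left out, the last holds). Time passes only in rows, so rows that do not move let the fingers close. It gives the time, the measured TCP pose, the force and the opening at its end, in the units of the state.
- observe(): the state, without advancing time (a new reading comes with each control period).
- get_image(name): name is "scene" or "top"; returns the picture (384x512x3 uint8, red, green, blue); there is no depth.
- camera_params(name): a dict with "intrinsics" (3x3 intrinsics, pixels), "xyz" and "orientation" of the camera in the world. Camera axes: x right, y down, z forward; pixel columns grow to the right and rows downward; lengths in m; the calibration is good to about 2 mm. A picture is of the moment at which its call begins. camera_params takes no time and is no camera call.
- sign_off(): hands the job in, once; it reports no verdict.
The state is a dict: "clock": time; "joints": joint angles; "dq": joint speeds; "joint_efforts": joint torques, N m; "position": TCP position; "ee_rot": TCP orientation; "force": force on the tool from outside, world axes, zero at the start; "ft_torque": the same for the moment, N m; "width": opening from 0.0 (shut) to 1.0 (fully open).
Only numpy, scipy, OpenCV 4.12 (cv2) and the standard library are available. Lean on these libraries where they do the work, as an engineer would, in place of code of your own. Each camera call takes 0.05 s, during which the arm holds its last target. There are 200 camera calls.

## Working session

There is one attempt and no reset: what is moved stays moved. The work goes in short steps, Python scripts to look and compute and a shell command to move; the robot and the scene stay as the last step left them, time stands still between calls to the robot, and variables do not carry over. Pictures are saved under pics/ and viewed, about 8 in all and at most 12, crops included, and the job is handed in when it is done.

```bash
ls; mkdir -p pics; python3 - <<'E'
from cell import *
import cv2,numpy as np
s=observe();print(s['clock'],s['position'],s['ee_rot'],s['width'])
for n in("scene","top"):
    cv2.imwrite(f"pics/{n}0.png",get_image(n)[:,:,::-1]);p=camera_params(n);print(n,p)
E
```

```text
pics
0.0 [0.14778006 0.60678206 0.25092388] [-3.74356960e-01 -3.11916248e+00  2.55245068e-03] 1.0006500922985788
scene {'intrinsics': array([[478.48897421,   0.        , 249.88982334],
       [  0.        , 478.48897421, 182.00701659],
       [  0.        ,   0.        ,   1.        ]]), 'xyz': array([ 1.36321105, -0.26258942,  1.3536937 ]), 'orientation': array([-2.11490092, -1.50035359,  0.49454031])}
top {'intrinsics': array([[358.85292128,   0.        , 257.73405546],
       [  0.        , 358.85292128, 192.84857283],
       [  0.        ,   0.        ,   1.        ]]), 'xyz': array([ 3.83485877e-01, -7.86745573e-04,  1.38478196e+00]), 'orientation': array([-2.15113594,  2.17643589, -0.13953524])}
```

View pics/scene0.png

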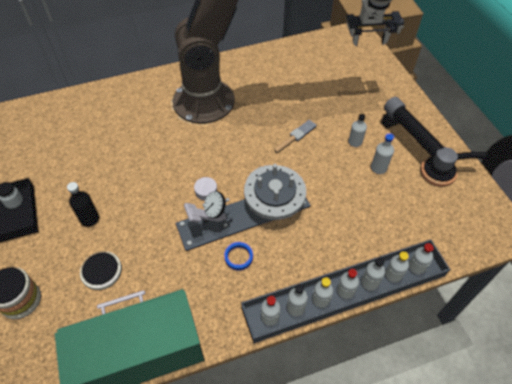

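View pics/top0.png

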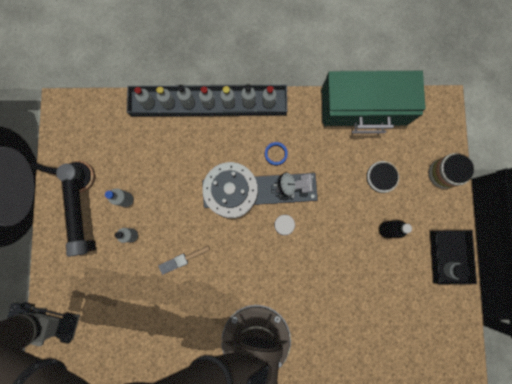

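```bash
cat > h.py <<'E'
from cell import *
import cv2,numpy as np
from scipy.spatial.transform import Rotation as R
def cast(n,uv,z):
    p=camera_params(n);K=p['intrinsics'];M=R.from_rotvec(p['orientation']).as_matrix()
    d=M@np.linalg.solve(K,[*uv,1]);c=p['xyz'];return c+d*(z-c[2])/d[2]
def proj(n,P):
    p=camera_params(n);K=p['intrinsics'];M=R.from_rotvec(p['orientation']).as_matrix()
    q=K@(M.T@(np.array(P)-p['xyz']));return q[:2]/q[2]
def tri(uvs):  # {cam:uv}
    A=np.zeros((3,3));b=np.zeros(3)
    for n,uv in uvs.items():
        c=camera_params(n)['xyz'];d=cast(n,uv,0)-c;d/=np.linalg.norm(d);Q=np.eye(3)-np.outer(d,d);A+=Q;b+=Q@c
    return np.linalg.solve(A,b)
def crop(n,x0,y0,w,h,k,f,im=None):
    im=get_image(n) if im is None else im
    cv2.imwrite(f,cv2.resize(im[y0:y0+h,x0:x0+w,::-1],None,fx=k,fy=k,interpolation=cv2.INTER_CUBIC))
E
python3 - <<'E'
from h import *
a=cv2.imread('pics/top0.png');b=cv2.imread('pics/scene0.png')
A=cv2.resize(a[140:250,195:330],None,fx=5.5,fy=5.5,interpolation=cv2.INTER_CUBIC)
crop('top',195,150,130,80,6,'pics/c1.png',a[:,:,::-1])
crop('scene',170,155,145,100,5.5,'pics/c2.png',b[:,:,::-1])
E
```

```text
(no output)
```

View pics/c1.png

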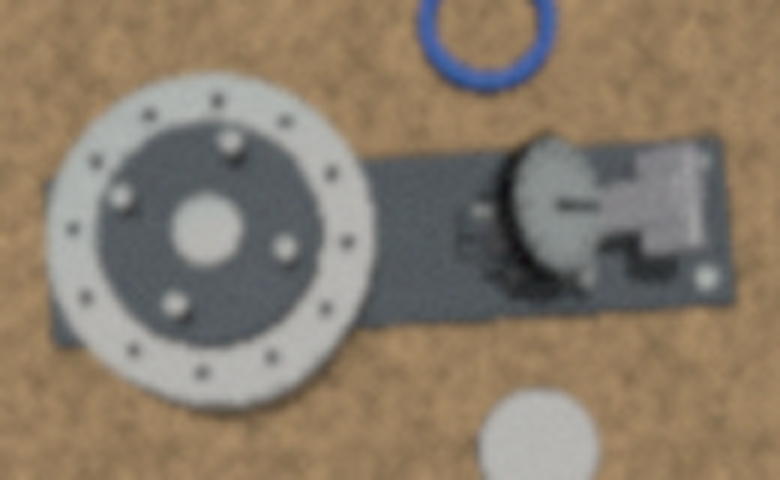

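View pics/c2.png

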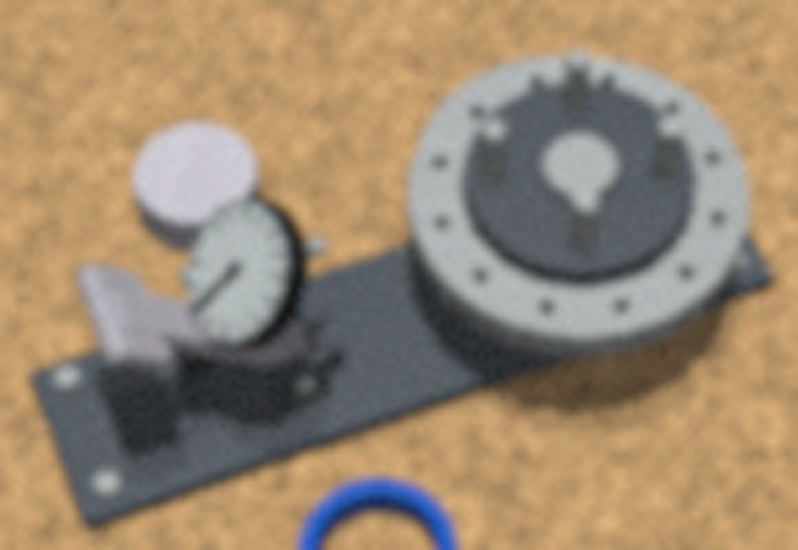

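```bash
python3 - <<'E'
from h import *
T=lambda x,y:(195+x/6-.42,150+y/6-.42)
S=lambda x,y:(170+x/5.5-.41,155+y/5.5-.41)
P=[]
for t,s in [((231,143),(590,201)),((122,197),(668,127)),((286,246),(494,128)),((176,304),(576,57))]:
    q=tri({'top':T(*t),'scene':S(*s)});c=cast('top',T(*t),.155);P.append(c);print('stud',q.round(3),c.round(3))
C=np.mean(P,0);print('axis',C.round(4))
for p in P: print(np.linalg.norm(p-C).round(4),np.degrees(np.arctan2(*(p-C)[1::-1])).round(1))
for t,s in [((718,140),(95,523)),((735,302),(35,378)),]:
    print('barend',cast('top',T(*t),.014).round(3),cast('scene',S(*s),.014).round(3))
print('axis from boss', cast('top',T(207,230),.11).round(3), cast('top',T(211,241),.092))
# paddle upper back edge
for t,s in [((702,148),(112,362)),((697,245),(84,272))]:
    print('pad',tri({'top':T(*t),'scene':S(*s)}).round(3))
for n,t in (('tin',(540,448)),('tape',(487,30))): print(n,cast('top',T(*t),.03).round(3))
# rim outline
im=cv2.imread('pics/top0.png').astype(int)
E
```

```text
stud [0.601 0.075 0.154] [0.6   0.072 0.155]
stud [0.57  0.136 0.156] [0.569 0.135 0.155]
stud [0.54  0.042 0.159] [0.54  0.041 0.155]
stud [0.507 0.105 0.158] [0.507 0.104 0.155]
axis [0.5542 0.0878 0.155 ]
0.0488 -19.0
0.0495 72.1
0.0494 -106.8
0.0498 161.2
barend [ 0.624 -0.234  0.014] [ 0.627 -0.228  0.014]
barend [ 0.519 -0.242  0.014] [ 0.523 -0.237  0.014]
axis from boss [0.556 0.089 0.11 ] [0.55151371 0.0880444  0.092     ]
pad [ 0.599 -0.201  0.132]
pad [ 0.541 -0.198  0.135]
tin [ 0.426 -0.114  0.03 ]
tape [ 0.694 -0.085  0.03 ]
```

```bash
cat > rim.py <<'E'
from h import *
from scipy.ndimage import map_coordinates,gaussian_filter1d
def rim(n,N=3,C=(.5545,.0885),z=.092):
    im=np.mean([get_image(n).astype(float) for _ in range(N)],0)
    r=np.arange(.088,.116,.0003);out=[]
    for a in range(0,360,10):
        f=np.radians(a);uv=np.array([proj(n,[C[0]+q*np.cos(f),C[1]+q*np.sin(f),z]) for q in r])
        pr=np.array([gaussian_filter1d(map_coordinates(im[:,:,k],[uv[:,1],uv[:,0]],order=1),3) for k in range(3)])
        g=np.linalg.norm(np.gradient(pr,axis=1),axis=0);i=g[5:-5].argmax()+5
        out.append((a,r[i]*1000))
    return np.array(out)
if __name__=='__main__':
    for n in('top','scene'):
        o=rim(n);a=np.radians(o[:,0])
        A=np.c_[np.ones(len(a)),np.cos(a),np.sin(a)];k,*_=np.linalg.lstsq(A,o[:,1],rcond=None)
        for _ in range(8):
            w=np.exp(-abs(o[:,1]-A@k))[:,None];k,*_=np.linalg.lstsq(A*w,o[:,1]*w[:,0],rcond=None)
        print(n,k.round(1));print(' '.join(f'{int(x)}:{v:.1f}' for x,v in zip(o[:,0],o[:,1]-A@k)))
E
python3 rim.py
```

```text
Traceback (most recent call last):
  File "rim.py", line 14, in <module>
    o=rim(n);a=np.radians(o[:,0])
  File "rim.py", line 7, in rim
    f=np.radians(a);uv=np.array([proj(n,[C[0]+q*np.cos(f),C[1]+q*np.sin(f),z]) for q in r])
                                 ~~~~^^^^^^^^^^^^^^^^^^^^^^^^^^^^^^^^^^^^^^^^^
  File "h.py", line 8, in proj
    p=camera_params(n);K=p['intrinsics'];M=R.from_rotvec(p['orientation']).as_matrix()
ValueError: time passes only in moves, steps and waits
```

```bash
sed -i 's/^def cast/import functools\n_cp=camera_params\ncamera_params=functools.lru_cache(None)(lambda n:_cp(n))\ndef cast/' h.py; python3 rim.py
```

```text
top [99.6  0.5  0.2]
0:1.1 10:-0.5 20:0.4 30:0.1 40:-0.4 50:0.2 60:0.2 70:0.6 80:-0.2 90:-1.3 100:-0.0 110:0.1 120:0.5 130:-0.0 140:-0.2 150:-1.1 160:-1.0 170:-0.0 180:1.5 190:3.3 200:4.2 210:4.2 220:2.1 230:0.3 240:0.2 250:0.1 260:-0.5 270:-1.5 280:-0.1 290:0.7 300:-0.0 310:0.2 320:-0.2 330:0.0 340:-0.4 350:-1.0
scene [100.4  -1.4   3.2]
0:-0.2 10:-0.2 20:-0.2 30:1.3 40:-0.8 50:0.2 60:-12.7 70:-0.8 80:0.3 90:-0.3 100:0.7 110:0.9 120:0.1 130:-0.1 140:-1.1 150:1.9 160:-8.2 170:1.9 180:3.3 190:2.4 200:2.7 210:3.0 220:0.3 230:-0.9 240:-0.1 250:-0.5 260:-1.9 270:-1.0 280:0.1 290:0.4 300:0.4 310:-0.6 320:1.6 330:0.7 340:2.0 350:0.1
```

```bash
cat >> h.py <<'E'
def plan(target,yaw=None):
    s=observe();M=R.from_rotvec(s['ee_rot']).as_matrix();d=np.array(target)-s['position']
    y=np.degrees(np.arctan2(M[1,1],M[0,1]))
    print('clk',round(s['clock'],2),'pos',s['position'].round(4),'yaw',y.round(1),'z',M[:,2].round(3),'F',np.round(s['force'],1),'j7',round(s['joints'][6],2),'w',round(s['width'],3))
    print('units xyz',(M.T@d/.04).round(2),'turn', None if yaw is None else round(-(yaw-y)/6,2))
E
python3 -m jog '[0,-0.64,-0.77,0,0,0,-0.64,-0.77,0,0,0,-0.64,-0.77,0,0,0,-0.64,-0.77,0,0,0,-0.64,-0.77,0,0,0,-0.64,-0.77,0,0,0,-0.64,-0.77,0,0,0,-0.64,-0.77,0,0,0,-0.64,-0.77,0,0,0,-0.64,-0.77,0,0,0,-0.64,-0.77,0,0,0,-0.64,-0.77,0,0,0,-0.64,-0.77,0,0,0,-0.64,-0.77,0,0,0,-0.64,-0.77,0,0,0,-0.64,-0.77,0,0,0,-0.64,-0.77,0,0,0,-0.64,-0.77,0,0,0,-0.64,-0.77,0,0,0,-0.64,-0.77,0,0]' 20
python3 -c "
from h import *
plan([.572,-.25,.25],3)"
```

```text
clock: 2.22
position: [0.51, -0.1311, 0.2499]
ee_rot: [0.346, 3.115, 0.024]
force: [1.7, 0.2, 0.1]
width: 0.007
clk 2.22 pos [ 0.51   -0.1311  0.2499] yaw 77.3 z [ 0.01   0.014 -1.   ] F [1.7 0.2 0.1] j7 1.72 w 0.007
units xyz [-2.16 -2.56 -0.03] turn 12.39
```

```bash
python3 -m jog '[0,-0.64,-0.76,0,0,0,-0.64,-0.76,0,0,0,-0.64,-0.76,0,0,0,-0.2,-0.3,0,0,0,0,0,0,1,0,0,0,0,1,0,0,0,0,1,0,0,0,0,1,0,0,0,0,1,0,0,0,0,1,0,0,0,0,1,0,0,0,0,1,0,0,0,0,1,0,0,0,0,1,0,0,0,0,1,0,0,0,0,1]'
python3 -c "
from h import *
plan([.570,-.24,.138],3)"
```

```text
clock: 3.55
position: [0.5742, -0.2694, 0.2483]
ee_rot: [2.188, 2.25, 0.023]
force: [-0.7, 0.0, -0.3]
width: 0.005
clk 3.55 pos [ 0.5742 -0.2694  0.2483] yaw 1.6 z [ 0.013  0.008 -1.   ] F [-0.7  0.  -0.3] j7 0.85 w 0.005
units xyz [ 0.72 -0.12  2.76] turn -0.23
```

```bash
python3 -m jog '[0,0.3,-0.1,0.9,0,0,0,0,0.9,0,0,0,0,0.85,0,0,0.25,0,0,0,0,0.25,0,0,0,0,0.25,0,0,0,0,0.25,0,0,0]'
python3 -c "
from h import *
plan([.570,-.155,.18],3)"
```

```text
clock: 4.13
position: [0.573, -0.2162, 0.1437]
ee_rot: [2.193, 2.234, 0.025]
force: [-0.9, -0.7, -1.0]
width: 0.001
clk 4.13 pos [ 0.573  -0.2162  0.1437] yaw 1.1 z [ 0.019  0.004 -1.   ] F [-0.9 -0.7 -1. ] j7 0.86 w 0.001
units xyz [ 1.53 -0.03 -0.9 ] turn -0.32
```

```bash
python3 -m jog '[0,0.2,0,-0.08,0,0,0.2,0,-0.1,0,0,0.2,0,-0.1,0,0,0.2,0,-0.12,0,0,0.2,0,-0.12,0,0,0.2,0,-0.12,0]'
python3 -c "
from h import *
plan([.570,-.15,.185],3)"
```

```text
clock: 4.63
position: [0.5722, -0.1732, 0.1812]
ee_rot: [2.184, 2.215, 0.02]
force: [0.0, -0.5, -0.2]
width: 0.003
clk 4.63 pos [ 0.5722 -0.1732  0.1812] yaw 0.8 z [ 0.031 -0.012 -0.999] F [ 0.  -0.5 -0.2] j7 0.75 w 0.003
units xyz [ 0.58 -0.04 -0.1 ] turn -0.36
```

```bash
python3 -c "
from h import *
crop('scene',165,120,150,110,5,'pics/p1.png')"
```

```text
(no output)
```

View pics/p1.png

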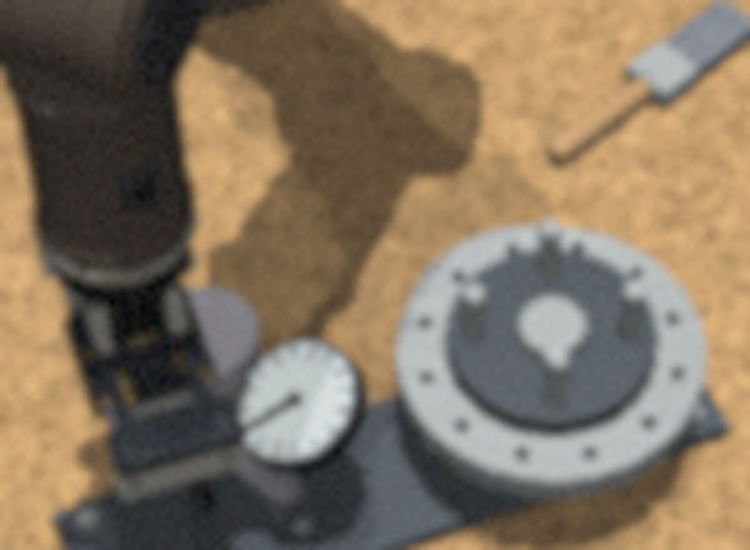

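```bash
python3 -m jog '[0,0.2,0,-0.03,0,0,0.2,0,-0.03,0,0,0.2,0,-0.03,0,0,0,0,0,0]'
python3 -c "
from h import *
plan([.570,-.15,.185],3)
crop('scene',190,140,130,90,6,'pics/p2.png')"
```

```text
clock: 5.02
position: [0.574, -0.1413, 0.1869]
ee_rot: [2.178, 2.222, 0.029]
force: [0.1, 1.2, 0.6]
width: 0.005
clk 5.02 pos [ 0.574  -0.1413  0.1869] yaw 1.1 z [ 0.034 -0.008 -0.999] F [0.1 1.2 0.6] j7 0.7 w 0.005
units xyz [-0.21 -0.1   0.04] turn -0.31
```

View pics/p2.png

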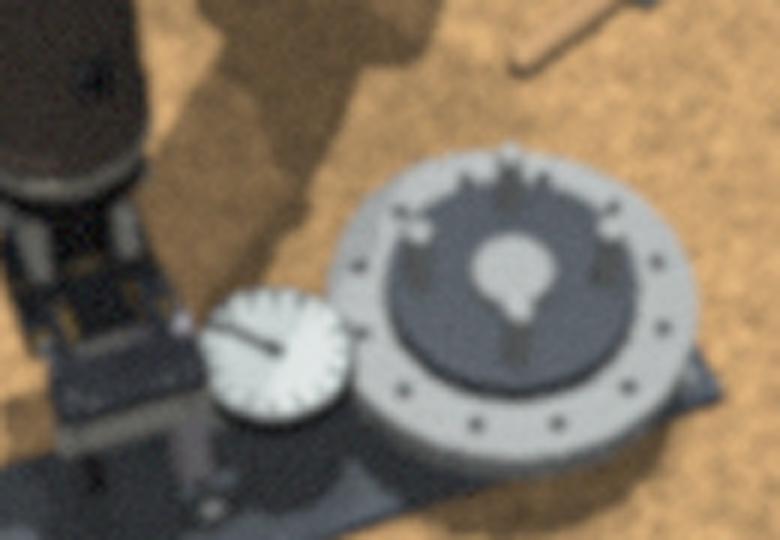

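```bash
python3 -m jog '[0,-0.6,0,-0.3,0,0,-0.4,0,-0.9,0,40,0,0,-0.7,0,40,0.9,0,0,1,40,0.9,0,0,1,40,0.9,0,0,1,40,0.9,0.1,0,0,40,0.9,0.3,0,0,40,0.9,0.3,0,0,40,0.9,0.3,0,0]'
python3 -c "
from h import *
plan([.570,.135,.25],-18)"
```

```text
clock: 5.9
position: [0.6618, 0.0433, 0.2675]
ee_rot: [2.537, 1.807, 0.031]
force: [0.2, -0.3, 0.6]
width: 0.431
clk 5.9 pos [0.6618 0.0433 0.2675] yaw -19.1 z [ 0.032 -0.011 -0.999] F [ 0.2 -0.3  0.6] j7 0.04 w 0.431
units xyz [ 1.42 -2.93  0.34] turn -0.18
```

```bash
python3 -m jog '[40,0.45,-0.9,0,0,40,0.45,-0.9,0,0,40,0.45,-0.9,0,0,40,0,0,0,-0.2]'
python3 -c "
from h import *
plan([.5695,.1355,.155],-18)
a=get_image('top')
crop('top',180,130,110,80,6,'pics/p3.png',a)"
```

```text
clock: 6.23
position: [0.5809, 0.1411, 0.2585]
ee_rot: [2.502, 1.844, 0.023]
force: [0.3, 1.3, -1.1]
width: 0.435
clk 6.23 pos [0.5809 0.1411 0.2585] yaw -17.2 z [ 0.032 -0.019 -0.999] F [ 0.3  1.3 -1.1] j7 -0.09 w 0.435
units xyz [-0.2  -0.32  2.58] turn 0.13
```

View pics/p3.png

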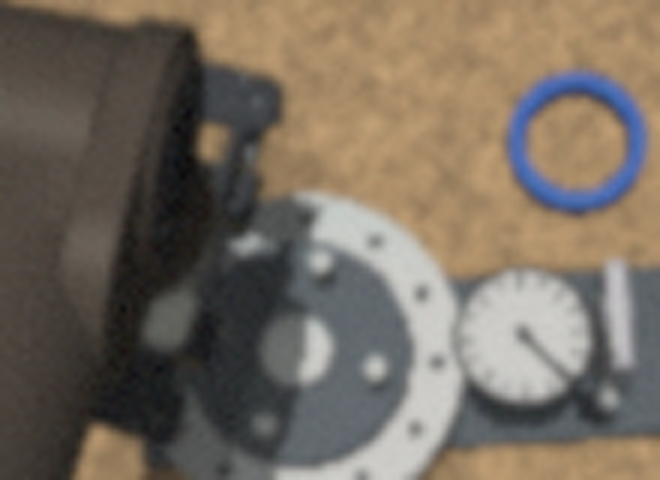

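```bash
python3 -m jog '[40,-0.2,-0.32,0,0.1,40,0,0,0.6,0,40,0,0,0.9,0,40,0,0,0.9,0,40,0,0,0.15,0]'
python3 -c "
from h import *
plan([.5695,.1355,.155],-18)"
```

```text
clock: 6.7
position: [0.5747, 0.1305, 0.1567]
ee_rot: [2.505, 1.827, 0.034]
force: [-1.2, 0.5, -0.6]
width: 0.432
clk 6.7 pos [0.5747 0.1305 0.1567] yaw -17.8 z [ 0.042 -0.02  -0.999] F [-1.2  0.5 -0.6] j7 0.01 w 0.432
units xyz [ 0.08 -0.16  0.04] turn 0.04
```

```bash
python3 -m jog '[40,0.06,-0.17,0,0,0,0,0,0,0,0,0,0,0,0,0,0,0,0,0,0,0,0,0,0,0,0,0,0,0]' 15
python3 -c "
from h import *
plan([.5695,.1355,.155],-18)"
```

```text
clock: 7.2
position: [0.5697, 0.1322, 0.1602]
ee_rot: [2.51, 1.821, 0.034]
force: [-0.7, 1.5, -17.4]
width: 0.146
clk 7.2 pos [0.5697 0.1322 0.1602] yaw -18.1 z [ 0.042 -0.02  -0.999] F [ -0.7   1.5 -17.4] j7 -0.0 w 0.146
units xyz [ 0.08 -0.04  0.13] turn -0.01
```

```bash
python3 -m jog '[0,0,0,0.08,0,0,-0.007,-0.13,0,-1,0,-0.007,-0.13,0,-1,0,-0.007,-0.13,0,-1,0,-0.007,-0.13,0,-1]'
python3 -c "
from h import *
plan([.5695,.1355,.155],-18)
p=observe()['position']-[.5545,.0885,0];print(np.hypot(*p[:2]),np.degrees(np.arctan2(p[1],p[0])))"
```

```text
clock: 7.62
position: [0.5551, 0.1347, 0.159]
ee_rot: [2.051, 2.306, 0.033]
force: [4.5, 1.3, -9.0]
width: 0.148
clk 7.62 pos [0.5551 0.1347 0.159 ] yaw 6.7 z [ 0.056 -0.021 -0.998] F [ 4.5  1.3 -9. ] j7 0.33 w 0.148
units xyz [-0.02  0.35  0.12] turn 4.12
0.04623404882899112 89.22567447421473
```

```bash
python3 -m jog '[0,-0.007,-0.17,0,-1,0,-0.007,-0.16,0,-1,0,-0.007,-0.16,0,-1,0,-0.007,-0.16,0,-1,0,-0.007,-0.16,0,-1,0,-0.007,-0.1,0,-0.2]'
cat >> h.py <<'E'
def st():
    plan([.5,.1,.157],45)
    p=observe()['position']-[.5545,.0885,0];print(np.hypot(*p[:2]),np.degrees(np.arctan2(p[1],p[0])))
E
python3 -c "
from h import *
st()"
```

```text
clock: 8.12
position: [0.5277, 0.1263, 0.1593]
ee_rot: [1.296, 2.783, 0.027]
force: [5.0, 6.0, -12.0]
width: 0.149
clk 8.12 pos [0.5277 0.1263 0.1593] yaw 40.1 z [ 0.072 -0.014 -0.997] F [  5.   6. -12.] j7 0.78 w 0.149
units xyz [-0.06 -0.96  0.02] turn -0.81
0.04634148001372292 125.2824539335935
```

```bash
python3 -m jog '[0,-0.007,-0.14,0,-0.8,0,-0.007,-0.14,0,-0.8,0,0,0,0,0]'
cat > dial.py <<'E'
from h import *
def read(N=3,tag=None):
    "needle angle on dial plane z=.118, from scene and top; post direction = rig -x"
    for n in('scene','top'):
        im=np.mean([get_image(n).astype(float) for _ in range(N)],0)
        C=np.array(CEN);e1=np.array([.05,-.9987]);e2=np.array([-.9987,-.05]) # e1 to post; e2 = 90deg clockwise from above
        g=np.arange(-.037,.0371,.0005);U,V=np.meshgrid(g,g)
        uv=np.array([proj(n,[*(C+u*e1+v*e2),.118]) for u,v in zip(U.ravel(),V.ravel())]).astype(np.float32).reshape(*U.shape,2)
        w=cv2.remap(im.mean(2).astype(np.float32),uv[...,0].copy(),uv[...,1].copy(),cv2.INTER_LINEAR)
        rr=np.hypot(U,V);th=np.arctan2(V,U)
        m=(rr>.008)&(rr<.027);s=np.array([np.average(w[m],weights=np.exp(-((th[m]-t+np.pi)%(2*np.pi)-np.pi)**2/2/.07**2)) for t in np.arange(-np.pi,np.pi,.02)])
        i=s.argmin();j=np.arange(i-10,i+11)%len(s);wt=(np.percentile(s[j],90)-s[j]).clip(0)
        t=-np.pi+.02*(i-10+np.sum(wt*np.arange(21))/wt.sum());print(n,'needle',round(t,2),'contrast',s[i].round(0),np.median(s).round(0))
        cv2.imwrite(f'pics/w_{tag or n}.png' if not tag else f'pics/w_{n}_{tag}.png',cv2.resize(w,None,fx=2,fy=2))
t=cast('top',(267.0,185.1),.118);s=cast('scene',(236.0,198.0),.118)
CEN=((t+s)/2)[:2]
if __name__=='__main__':
    print(t.round(4),s.round(4));st();read()
E
python3 dial.py
python3 - <<'E'
import cv2,numpy as np
cv2.imwrite('pics/wv.png',np.hstack([cv2.imread('pics/w_scene.png'),cv2.imread('pics/w_top.png')]))
E
```

```text
clock: 8.37
position: [0.5212, 0.1207, 0.1593]
ee_rot: [1.047, 2.881, 0.024]
force: [-3.0, -5.2, -4.8]
width: 0.147
[ 0.5634 -0.0465  0.118 ] [ 0.5609 -0.0407  0.118 ]
clk 8.37 pos [0.5212 0.1207 0.1593] yaw 50.1 z [ 0.077 -0.011 -0.997] F [-3.  -5.2 -4.8] j7 0.93 w 0.147
units xyz [ 0.08 -0.74  0.02] turn 0.85
0.04631560325992034 135.99249183855366
scene needle 2.52 contrast 162.0 226.0
top needle 2.53 contrast 140.0 192.0[ WARN:0@5.961] global loadsave.cpp:1063 imwrite_ Unsupported depth image for selected encoder is fallbacked to CV_8U.
```

View pics/wv.png

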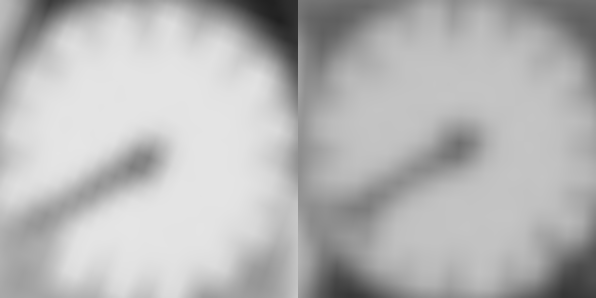

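```bash
python3 -m jog '[0,-0.004,-0.08,0,-0.6,0,0,-0.03,0,0,0,0,0,0,0]'; python3 dial.py 2>/dev/null
python3 -m jog '[0,-0.004,-0.1,0,-0.6,0,0,-0.03,0,0,0,0,0,0,0]' ; python3 dial.py 2>/dev/null
```

```text
clock: 8.92
position: [0.5201, 0.1194, 0.1593]
ee_rot: [0.968, 2.907, 0.023]
force: [-2.4, -0.8, -2.6]
width: 0.154
[ 0.5634 -0.0465  0.118 ] [ 0.5609 -0.0407  0.118 ]
clk 8.92 pos [0.5201 0.1194 0.1593] yaw 53.3 z [ 0.078 -0.01  -0.997] F [-2.4 -0.8 -2.6] j7 0.97 w 0.154
units xyz [ 0.11 -0.69  0.02] turn 1.38
0.04625203353190641 138.13848642152556
scene needle 2.58 contrast 172.0 226.0
top needle 2.63 contrast 145.0 192.0
clock: 9.47
position: [0.5183, 0.1172, 0.1594]
ee_rot: [0.871, 2.936, 0.023]
force: [-2.0, -0.7, -3.6]
width: 0.151
[ 0.5634 -0.0465  0.118 ] [ 0.5609 -0.0407  0.118 ]
clk 9.47 pos [0.5183 0.1172 0.1594] yaw 57.0 z [ 0.08  -0.008 -0.997] F [-2.  -0.7 -3.6] j7 1.03 w 0.151
units xyz [ 0.15 -0.61  0.03] turn 2.0
0.04618282603930067 141.63825408596801
scene needle 2.67 contrast 165.0 226.0
top needle 2.76 contrast 150.0 192.0
```

```bash
python3 -m jog '[0,-0.004,-0.1,0,-0.6,0,0,-0.03,0,0,0,0,0,0,0]' ; python3 dial.py 2>/dev/null
```

```text
clock: 10.02
position: [0.5165, 0.1148, 0.1594]
ee_rot: [0.775, 2.961, 0.022]
force: [-2.0, 0.3, -3.5]
width: 0.145
[ 0.5634 -0.0465  0.118 ] [ 0.5609 -0.0407  0.118 ]
clk 10.02 pos [0.5165 0.1148 0.1594] yaw 60.7 z [ 0.082 -0.006 -0.997] F [-2.   0.3 -3.5] j7 1.09 w 0.145
units xyz [ 0.18 -0.53  0.03] turn 2.62
0.04617204617103146 145.33310402259235
scene needle 2.72 contrast 168.0 226.0
top needle 2.82 contrast 145.0 191.0
```

```bash
python3 -m jog '[0,-0.004,-0.12,0,-0.6,0,0,-0.04,0,0,0,0,0,0,0]' ; python3 dial.py 2>/dev/null | tail -3;
python3 -m jog '[0,-0.004,-0.12,0,-0.7,0,0,-0.05,0,0,0,0,0,0,0]' ; python3 dial.py 2>/dev/null| tail -3
python3 -m jog '[0,-0.004,-0.12,0,-0.7,0,0,-0.05,0,0,0,0,0,0,0]' ; python3 dial.py 2>/dev/null| tail -3
```

```text
clock: 10.57
position: [0.5146, 0.1116, 0.1594]
ee_rot: [0.676, 2.983, 0.022]
force: [-2.0, -0.2, -3.4]
width: 0.149
0.046119805006568794 149.98711960579544
scene needle 2.72 contrast 168.0 226.0
top needle 2.82 contrast 145.0 191.0
clock: 11.12
position: [0.5129, 0.108, 0.1595]
ee_rot: [0.561, 3.005, 0.022]
force: [-0.8, 0.9, -3.4]
width: 0.143
0.045972689488763985 154.89731154853632
scene needle 2.65 contrast 168.0 226.0
top needle 2.71 contrast 143.0 191.0
clock: 11.67
position: [0.5113, 0.1042, 0.1595]
ee_rot: [0.445, 3.023, 0.02]
force: [-1.9, 0.8, -4.9]
width: 0.148
0.04592551676557896 160.05370186238054
scene needle 2.51 contrast 161.0 226.0
top needle 2.52 contrast 140.0 190.0
```

```bash
python3 -m jog '[0,0.006,0.15,0,1,0,0.006,0.15,0,1,0,0.004,0.12,0,0.8,0,0,0,0,0]' ; python3 dial.py 2>/dev/null | tail -5
```

```text
clock: 12.3
position: [0.5169, 0.1144, 0.1595]
ee_rot: [0.91, 2.92, 0.03]
force: [0.4, 8.5, -4.3]
width: 0.15
clk 12.3 pos [0.5169 0.1144 0.1595] yaw 55.5 z [ 0.085 -0.006 -0.996] F [ 0.4  8.5 -4.3] j7 1.01 w 0.15
units xyz [ 0.15 -0.54  0.03] turn 1.74
0.045670610240283564 145.39227056368946
scene needle 2.72 contrast 168.0 226.0
top needle 2.81 contrast 144.0 191.0
```

```bash
python3 -m jog '[0,-0.002,-0.05,0,-0.6,0,0,-0.02,0,-0.5,0,0,0,0,0]' ; python3 dial.py 2>/dev/null | tail -5
```

```text
clock: 12.85
position: [0.5166, 0.1133, 0.1596]
ee_rot: [0.711, 2.97, 0.026]
force: [0.2, 2.2, -5.9]
width: 0.15
clk 12.85 pos [0.5166 0.1133 0.1596] yaw 63.2 z [ 0.089 -0.004 -0.996] F [ 0.2  2.2 -5.9] j7 1.12 w 0.15
units xyz [ 0.22 -0.49  0.03] turn 3.03
0.04528144956869529 146.78426815237992
scene needle 2.75 contrast 168.0 226.0
top needle 2.82 contrast 143.0 191.0
```

```bash
python3 -m jog '[0,0,-0.04,0,0,0,0,0,0,0]' ; python3 dial.py 2>/dev/null | tail -5
```

```text
clock: 13.32
position: [0.5161, 0.1126, 0.1596]
ee_rot: [0.719, 2.968, 0.027]
force: [-1.3, -0.9, -4.7]
width: 0.146
clk 13.32 pos [0.5161 0.1126 0.1596] yaw 62.9 z [ 0.089 -0.004 -0.996] F [-1.3 -0.9 -4.7] j7 1.12 w 0.146
units xyz [ 0.22 -0.47  0.03] turn 2.98
0.045280038366007885 147.89122956953673
scene needle 2.75 contrast 168.0 226.0
top needle 2.83 contrast 146.0 191.0
```

Good: at the midpoint, maximum reading. Open, lift straight up, and check.

```bash
python3 -m jog '[40,0,0,0,0,40,0,0,0,0,40,0,0,0,0,40,0,0,0,0,40,0,0,-0.5,0,40,0,0,-0.9,0,40,0,0,-0.9,0,40,0,0,-0.9,0,40,0.9,0,0,0,40,0.9,0,0,0,40,0.9,0,0,0,40,0.9,0,0,0,40,0.9,0,0,0,40,0.9,0,0,0,40,0,0,0,0]' ; python3 dial.py 2>/dev/null | tail -5
python3 -c "
from h import *
crop('top',190,130,140,110,5,'pics/f1.png');crop('scene',170,100,150,110,5,'pics/f2.png')"
```

```text
clock: 14.87
position: [0.3162, 0.212, 0.2784]
ee_rot: [0.738, 2.944, 0.042]
force: [-0.2, 0.4, -0.9]
width: 0.435
clk 14.87 pos [0.3162 0.212  0.2784] yaw 62.0 z [ 0.109  0.001 -0.994] F [-0.2  0.4 -0.9] j7 0.15 w 0.435
units xyz [-5.06 -0.47  3.52] turn 2.83
0.26840830632862317 152.60839436653401
scene needle 2.75 contrast 162.0 221.0
top needle 2.82 contrast 139.0 187.0
```

View pics/f1.png

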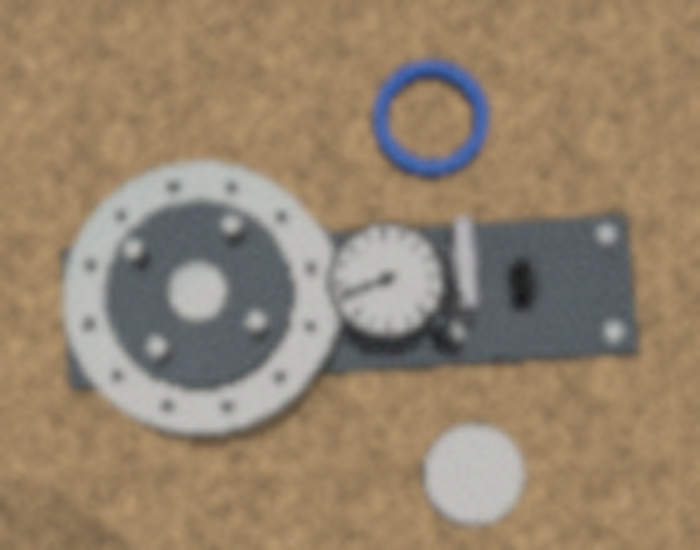

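```bash
python3 - <<'E'
from h import *
P=[cast('top',(190+x/5-.4,130+y/5-.4),.155) for x,y in((232,226),(134,249),(156,347),(257,321))]
C=np.mean(P,0);print(C.round(4),[np.degrees(np.arctan2(*(p-C)[1::-1])).round(1) for p in P])
for n,t in (('tin',(474,474)),('tape',(431,118))): print(n,cast('top',(190+t[0]/5-.4,130+t[1]/5-.4),.03).round(3))
E
```

```text
[0.5539 0.0878 0.155 ] [np.float64(-32.0), np.float64(58.2), np.float64(147.7), np.float64(-120.4)]
tin [ 0.426 -0.113  0.03 ]
tape [ 0.7   -0.086  0.03 ]
```

```bash
python3 -c "
from cell import *
print(sign_off())"
```

```text
the job is handed in; nothing more can be done
None
```

The stand is upright with its plunger on the rim. The disc is turned to its high spot, and the job is handed in at about 15 s of the 72 s.

- **Stand:** I pushed the paddle's upper back edge with closed fingers until it snapped over. Both the scene and top pictures show it upright.
- **High spot:** I gripped one stud and turned the disc counter-clockwise past the high spot. Equal readings on either side put the peak at a gripper angle of about 147.7°. I turned back short of that and came up to it again at 147.9°, then let go and backed off.
- **Last checks:** After release the needle read 2.75 in the scene picture and 2.82 in the top one, the same as the peak readings within 0.01. The text's peak value is about 2.85. The gripped stud now stands at 147.7°.
- **Bystanders:** The wax tin is within about 1 mm of where it was. The tape measured about 6 mm off, which I put down to the first crop having cut it off. I did not re-measure the bottles, pad or brush, but the arm was not moved near them.
- **Disagreements:** The two cameras differ by about 0.07–0.1 rad near the peak, because the dial centre I used was slightly off for each of them. My first estimate of the bulge from the rim outline was up to about 5° from the needle result, and I went with the needle.

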